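Weigh the round casting flask on the hook scale

ROBOT

A 6-joint arm with a two-finger parallel gripper is mounted at the origin on a cart in front of the work surface, level with it; the furniture and walls round the work are solid. World frame = base frame: x ahead of the robot, y to its left, z up, the work surface at z = 0. Lengths are in mm, angles in rad, forces in N, time in s.
With the tool pointing down it reaches from about 350 to 775 mm from the base axis. Payload 5.5 kg.
Tool frame: the origin (TCP) lies on the centre line of the jaws, within the pads' length; the fingertips stand 19 mm ahead of it and the grasp point (between the pads) is the TCP; z points along the fingers, y is the line along which they close (so a half turn about z gives the same grasp; the last joint's range is limited). The gripper opens to 85 mm and grips with 20 to 120 N. Pads are 22 mm wide; open, the fingers measure 114 mm over their backs; the gripper's body (76 mm by 85 mm) begins 54 mm behind the grasp point. The pads swing forward as they close: fully open they stand 13 mm farther back than shut.
Start: joints at [1.159, 0.313, 0.046, 1.304, 0, 1.431], TCP at [154.391, 553.925, 250.323] pointing down, gripper open.
Joint ranges: [-2.76, 2.76], [-0.86, 1.69], [-1.03, 1.26], [-2.2, 2.34], [-1.47, 1.5], [-3.14, 3.14]. Speed limits (rad/s): [2.57, 2.57, 3.14, 3.14, 3.14, 3.14].

INTERFACE

Orientations are given as [roll, pitch, yaw] about the fixed x, y, z axes, in that order (R = Rz(yaw) Ry(pitch) Rx(roll)).
In Python, from workcell import telemetry, imaging, r gives the robot as it stands.
- The arm moves only by the shell command python3 -m inch 'ROWS' [FORCE]. ROWS is JSON, a list of rows, each a list of 7 numbers: the opening, from -1 (shut) to 1 (fully open), then the shift along the tool's x, y, z in m, then the turn, a rotation vector about the tool's x, y, z in rad. In form: [[grip, x, y, z, ax, ay, az], ...]. A call has 1 to 12 rows; each row shifts and turns the commanded pose from where the row before left it, along the tool's axes as they then stand; what a row does not reach is not made up. A row lasts 1/12 s, in which the tool goes at most 41.7 mm and 7.16 degrees, less where a joint would pass 70% of its speed; a pose out of reach is approached as far as the arm can. A call with a gripper value outside its range is refused whole. The fingers move at their own pace and stop on an object; FORCE is the grip in N (left out, the last holds). Time passes only in rows, so rows that do not move let the fingers close. It gives the time, the measured TCP pose, the force, the opening and the grip force at its end, in the units of the state.
- telemetry.get_obs(): the state, without advancing time (a new reading comes with each control period).
- imaging.camera(name): name is "side" or "top" or "wrist"; returns the picture (400x640x3 uint8, red, green, blue); there is no depth.
- imaging.camera_model(name): a dict with "camera_matrix" (3x3 intrinsics, pixels), "origin" and "orientation" of the camera in the world. Camera axes: x right, y down, z forward; pixel columns grow to the right and rows downward; lengths in mm; the calibration is good to about 2 mm. A picture is of the moment at which its call begins: read the wrist's pose just before it. camera_model takes no time and is no camera call; for the wrist camera it gives the pose at the moment of the call.
- r.hand_in(): hands the job in; it is judged then, once.
The state is a dict: "time_s": time; "joints": joint angles; "qvel": joint speeds; "tau": joint torques, N m; "ee_pos": TCP position; "tcp_rot": TCP orientation; "ft_force": force on the tool from outside, world axes, zero at the start; "moment": the same for the moment, N m; "width": opening from 0.0 (shut) to 1.0 (fully open); "grasp_force": force on a finger pad.
Only numpy, scipy, OpenCV 4.12 (cv2) and the standard library are available. Lean on these libraries where they do the work, as an engineer would, in place of code of your own. Each camera call takes 0.05 s, during which the arm holds its last target. There are 200 camera calls.

TASK

Weigh the round casting flask: hang it by its stirrup on the hook of the spring scale, lowering it gently until the spring carries its weight and holding it there a moment until everything is still. Then let go and draw clear, leaving it hanging quietly on the hook with the hook never driven to the bottom of its travel. Leave the square ingot mould standing where it is.

Things in the scene. Friction and masses are not known exactly. Their poses are not given: they have to be found in the camera images.
- flask: The round casting flask: a loose upright steel cylinder, 55 mm across (foot 60 mm) and 50 mm tall, white plaster in its top, a wire stirrup arching over it and a square wooden grip on the stirrup; 152 mm tall in all, about 0.4 kg. Origin at the centre of its underside, z up. The stirrup lies in the flask's y-z plane, so its window is open along the flask's x, alike from both sides.
- flask_eye (a point): Underside of the stirrup's arch at its middle, 100 mm above the flask's underside: the point that comes to rest on the hook. Axes as the flask's. The window is 50 mm tall here (from the flask's top at 50 mm), less towards the legs, and 50 mm wide between the legs, which are 8 mm wire at y = -29 and +29 mm.
- flask_grip (a point): The place to hold the flask: 130 mm above its underside, in the wooden grip, a square bar 16 x 16 mm with sides along the flask's x and y, from 110 to 152 mm above its underside. The stirrup's arch (top at 108 mm in the middle) is below it.
- mould: The square ingot mould, to be left alone: a loose steel block 52 x 52 x 50 mm with the same stirrup and wooden grip as the flask's, 152 mm tall. It stands 90 mm or more from the flask, on its left or right. Origin at the centre of its underside, z up.
- scale: The spring scale, fixed to the bench: a grey column (40 x 50 mm, 199 mm tall) on a dark steel base plate (82 x 112 x 12 mm), with a steel wire hook that stands out from its front. Origin in the column's axis, on the bench; z up; the hook points along the scale's -x. The column's front is at x = -20 mm; the base plate reaches from x = -45 to +37 mm.
- hook_seat (a point): Lowest point of the hook's upper side, where the stirrup should hang; moves with the hook. Axes as the scale's. Unloaded 162 mm above the bench, 85 mm in front (-x) of the column's axis. From here the 8 mm wire rises along -x to its free tip, ending 27 mm farther out and 16 mm higher, and along +x by 12 mm to the column. The stirrup goes on over the tip, moving along the scale's +x, then down.
- scale_hook (a joint): Travel of the sprung hook in m: 0 unloaded at the top, growing as the hook is pulled straight down, stop at 0.060. Spring about 150 N/m, lightly damped; with the flask hanging it comes to rest at about 0.020 to 0.030. It must stay under 0.055.

How it is judged:
By the outcome, as a careful person would: the job done as asked, in the order asked, and still so for the second after the job is handed in, with the robot touching nothing.
It also fails if it takes over 43 s, if anything falls off the work surface, if the arm or the gripper's body presses on something with over 40 N, if the wrist force passes 120 N, or if a joint passes its speed limit or range.

## Working session

There is one attempt and no reset: what is moved stays moved. The work goes in short steps, Python scripts to look and compute and a shell command to move; the robot and the scene stay as the last step left them, time stands still between calls to the robot, and variables do not carry over. Pictures are saved under pics/ and viewed, at most 10 in all, crops included, and the job is handed in when it is done.

```bash
mkdir -p pics
python3 - <<'E'
from workcell import telemetry, imaging, r
import cv2, numpy as np
print(telemetry.get_obs())
ims=[]
for n in("side","top"):
    m=imaging.camera_model(n);print(n,m)
    im=imaging.camera(n);cv2.imwrite(f"pics/{n}0.png",im[:,:,::-1])
E
```

```text
{'time_s': 0.0, 'joints': array([1.15939462e+00, 3.13989199e-01, 4.49678021e-02, 1.30360453e+00,
       2.67171318e-06, 1.43120222e+00]), 'qvel': array([-0.00091197,  0.00015737, -0.00044146, -0.00010476, -0.0020738 ,
        0.00091212]), 'tau': array([ 8.04133051e-04, -4.80624354e+01,  2.98534065e+01,  1.93365372e-02,
       -1.07353319e-04, -1.44032600e-05]), 'ee_pos': array([154.18189376, 553.4407399 , 249.41064898]), 'tcp_rot': array([-3.13978122e+00, -2.57218784e-04,  2.86978482e+00]), 'ft_force': array([-0.44369565,  0.48727727, -0.42390199]), 'moment': array([ 0.03044895, -0.00927593, -0.03416119]), 'grasp_force': 0.0, 'width': 1.0002198278232652}
side {'camera_matrix': array([[394.05671908,   0.        , 315.44015303],
       [  0.        , 394.05671908, 195.13275967],
       [  0.        ,   0.        ,   1.        ]]), 'origin': array([ 339.56961696, -658.63691039,  594.47771638]), 'orientation': array([-2.17878446,  0.01639445, -0.23425469])}
top {'camera_matrix': array([[427.50551831,   0.        , 318.35560221],
       [  0.        , 427.50551831, 198.89856741],
       [  0.        ,   0.        ,   1.        ]]), 'origin': array([345.35984581,  53.23898828, 950.06354566]), 'orientation': array([-2.96694086, -0.03833898, -1.56885166])}
```

View pics/side0.png

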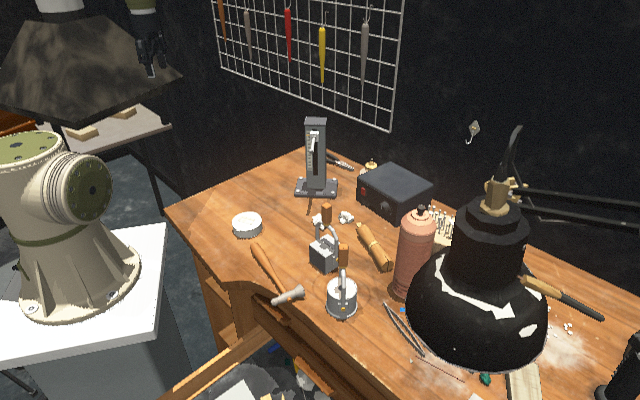

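View pics/top0.png

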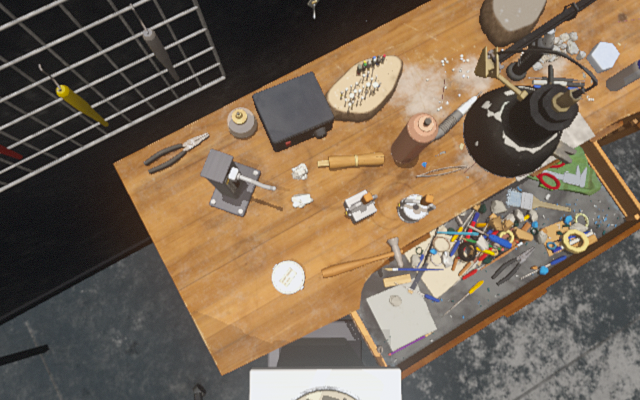

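The side view shows the flask at about (342,300), the mould at (323,252) and the scale at (316,160). The top view shows the flask at (415,207), the mould at (360,205), and the scale at (225,180) with its hook reaching right to about (275,188). I'll zoom in to pick out features.

Run:
```python
import cv2, numpy as np
t=cv2.imread("pics/top0.png");s=cv2.imread("pics/side0.png")
a=cv2.resize(t[180:230,340:440],None,fx=8,fy=8,interpolation=cv2.INTER_CUBIC)[:, :800]
b=cv2.resize(t[145:215,195:285],(514,400),interpolation=cv2.INTER_CUBIC)
cv2.imwrite("pics/ztop.png",np.hstack([cv2.resize(a,(800,400))])[:, :])
c=np.vstack([cv2.resize(t[182:227,340:440],(667,300),interpolation=cv2.INTER_CUBIC)])
d=cv2.resize(t[145:215,195:285],(386,300),interpolation=cv2.INTER_CUBIC)
e=cv2.resize(s[230:325,300:375],(237,300),interpolation=cv2.INTER_CUBIC)
f=cv2.resize(s[110:205,285:345],(133+56,300),interpolation=cv2.INTER_CUBIC)
bot=np.hstack([d,e,f[:, :177]])
out=np.zeros((600,800,3),np.uint8);out[:300,:667]=c;out[300:,:bot.shape[1]]=bot[:, :800]
cv2.imwrite("pics/zoom.png",out);print(bot.shape)
```

```text
(300, 800, 3)
```

View pics/zoom.png

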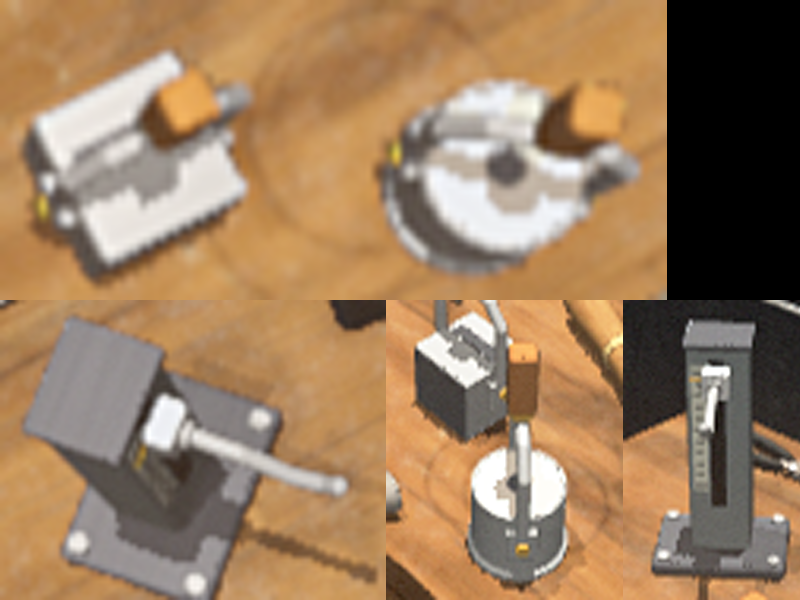

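The zoom shows the grip tops, plaster disc, hook tip and column-top corners clearly. I'll triangulate them.

```bash
cat > h.py <<'E'
import numpy as np
from scipy.spatial.transform import Rotation as R
from workcell import imaging
def ray(m,p):
    d=R.from_euler('xyz',m["orientation"]).as_matrix()@np.linalg.inv(m["camera_matrix"])@[p[0],p[1],1]
    return np.array(m["origin"]),d
def onz(m,p,z):
    o,d=ray(m,p);return (o+d*(z-o[2])/d[2])
def proj(m,P):
    c=R.from_euler('xyz',m["orientation"]).as_matrix().T@(np.array(P)-m["origin"])
    k=m["camera_matrix"]@c;return k[:2]/k[2]
E
python3 - <<'E'
import numpy as np,cv2
from h import *
np.set_printoptions(precision=1,suppress=True)
T=imaging.camera_model("top");S=imaging.camera_model("side")
zt=lambda u,v:(340+u/6.67-.4,182+v/6.667-.4)
zd=lambda u,v:(195+u/4.289-.4,145+(v-300)/4.286-.4)
ze=lambda u,v:(300+(u-386)/3.16-.4,230+(v-300)/3.158-.4)
zf=lambda u,v:(285+(u-623)/3.15-.4,110+(v-300)/3.158-.4)
for n,p,z in [("flask griptop",zt(597,107),152),("plaster",zt(508,168),50),("legL",zt(402,140),75),("legR",zt(618,165),75),("lugL",zt(394,152),25),
  ("mould griptop",zt(187,102),152),("mould c",zt(140,150),50)]+[("col",zd(*q),199) for q in[(68,318),(165,352),(122,468),(25,425)]]+[("bolt",zd(*q),15) for q in[(260,418),(195,583),(77,543)]]+[("tip",zd(340,485),178),("hookroot",zd(192,435),160)]:
    print(n,np.array(p),onz(T,p,z))
print("side")
for n,p,z in [("flask griptop",ze(524,349),152),("plaster",ze(518,485),50)]+[("col",zf(*q),199) for q in[(690,322),(755,322),(750,347),(683,347)]]+[("bolt",zf(*q),15) for q in[(660,563),(775,565),(780,520),(672,516)]]+[("tip",zf(708,428),178)]:
    print(n,np.array(p),onz(S,p,z))
E
```

```text
flask griptop [429.1 197.6] [ 490.6 -189.6  152. ]
plaster [415.8 206.8] [ 488.9 -190.7   50. ]
legL [399.9 202.6] [ 493.6 -150.7   75. ]
legR [432.3 206.3] [ 486.2 -218.9   75. ]
lugL [398.7 204.4] [ 498.  -159.6   25. ]
mould griptop [367.6 196.9] [491.  -71.1 152. ]
mould c [360.6 204.1] [493.8 -71.6  50. ]
col [210.5 148.8] [568.2 219.8 199. ]
col [233.1 156.7] [553.9 178.7 199. ]
col [223.  183.8] [503.9 194.6 199. ]
col [200.4 173.8] [521.8 235.4 199. ]
bolt [255.2 172.1] [570. 159.  15.]
bolt [240.1 210.6] [482.9 189.7  15. ]
bolt [212.6 201.3] [503.2 250.5  15. ]
tip [273.9 187.8] [501.8 105.7 178. ]
hookroot [239.4 176.1] [527.2 172.1 160. ]
side
flask griptop [343.3 245.1] [ 491.1 -191.5  152. ]
plaster [341.4 288.2] [ 489.6 -193.2   50. ]
col [305.9 116.6] [521.1 231.5 199. ]
col [326.5 116.6] [570.1 217.9 199. ]
col [324.9 124.5] [554.8 174.5 199. ]
col [303.6 124.5] [506.2 187.9 199. ]
bolt [296.3 192.9] [478.  176.2  15. ]
bolt [332.9 193.5] [568.9 149.2  15. ]
bolt [334.4 179.3] [591.4 214.1  15. ]
bolt [300.2 178. ] [502.1 244.6  15. ]
tip [311.6 150.1] [504.1  97.  178. ]
```

```bash
python3 -m inch '[[1,-0.022,-0.026,-0.004,0,0,0],[1,-0.022,-0.026,-0.004,0,0,0],[1,-0.022,-0.026,-0.004,0,0,0],[1,-0.022,-0.026,-0.004,0,0,0],[1,-0.022,-0.026,-0.004,0,0,0],[1,-0.022,-0.026,-0.004,0,0,0],[1,-0.022,-0.026,-0.004,0,0,0],[1,-0.022,-0.026,-0.004,0,0,0],[1,-0.022,-0.026,-0.004,0,0,0],[1,-0.022,-0.026,-0.004,0,0,0],[1,-0.022,-0.026,-0.004,0,0,0],[1,-0.022,-0.026,-0.004,0,0,0]]'
python3 -m inch '[[1,-0.022,-0.026,-0.004,0,0,0],[1,-0.022,-0.026,-0.004,0,0,0],[1,-0.022,-0.026,0,0,0,0],[1,-0.022,-0.026,0,0,0,0],[1,-0.022,-0.026,0,0,0,0],[1,-0.022,-0.026,0,0,0,0],[1,-0.022,-0.026,0,0,0,0],[1,-0.022,-0.026,0,0,0,0],[1,-0.02,-0.024,0,0,0,0],[1,-0.02,-0.024,0,0,0,0],[1,0,0,0,0,0,0],[1,0,0,0,0,0,0]]'
python3 - <<'E'
from h import *
import cv2
m=imaging.camera_model("wrist");im=imaging.camera("wrist");cv2.imwrite("pics/w1.png",im[:,:,::-1]);print(m)
S=imaging.camera_model("side");T=imaging.camera_model("top")
# lamp triangulation (left rim)
for p,q in [((465,130),(408,285)),((420,120),(420,212))]:
    o,d=ray(T,p);o2,d2=ray(S,q);A=np.c_[d,-d2];t=np.linalg.lstsq(A,o2-o,rcond=None)[0];print(o+d*t[0],o2+d2*t[1])
E
```

```text
time_s: 1.1
ee_pos: [324.9, 180.9, 298.3]
tcp_rot: [3.142, -0.0, 2.87]
ft_force: [-0.1, -0.7, -0.2]
width: 0.996
grasp_force: 0.0
time_s: 2.1
ee_pos: [464.3, -123.3, 305.3]
tcp_rot: [3.141, -0.002, 2.867]
ft_force: [-0.8, -0.0, -0.9]
width: 1.0
grasp_force: 0.0
{'camera_matrix': array([[292.45602988,   0.        , 316.61398721],
       [  0.        , 292.45602988, 195.77116658],
       [  0.        ,   0.        ,   1.        ]]), 'origin': array([ 384.67178193, -101.16353587,  430.44696849]), 'orientation': array([ 2.81416157e+00, -2.58432534e-04,  1.29779708e+00])}
[ 633.0818448  -273.84204373  135.86795816] [ 577.23749628 -267.37243934  113.53458673]
[ 636.81422076 -170.57278806  178.21422099] [ 635.36670957 -170.24405012  177.57230958]
```

View pics/w1.png

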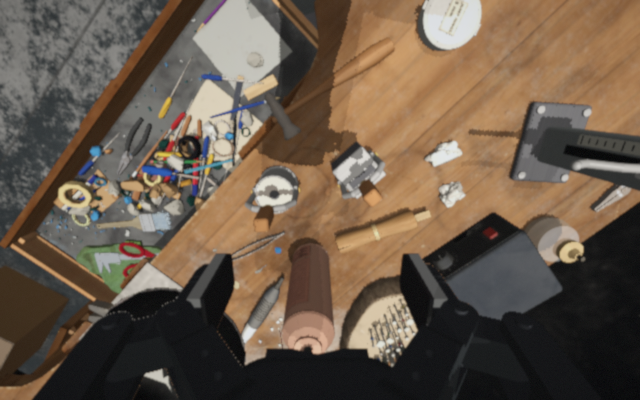

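The wrist view shows the flask at (275,190) with its grip at (264,218), and the mould at (358,172). I'll move over to the flask and zoom in for its yaw.

```bash
python3 -m inch '[[1,-0.010,-0.014,0,0,0,0],[1,-0.010,-0.014,0,0,0,0],[1,-0.010,-0.014,0,0,0,0],[1,-0.010,-0.014,0,0,0,0],[1,-0.003,-0.003,0.01,0,0,0],[1,0,0,0.01,0,0,0],[1,0,0,0.01,0,0,0],[1,0,0,0,0,0,0],[1,0,0,0,0,0,0]]'
python3 - <<'E'
from h import *
import cv2
m=imaging.camera_model("wrist");im=imaging.camera("wrist")[:,:,::-1].copy();cv2.imwrite("pics/w2.png",im)
p=proj(m,[490,-191,90]);print(p)
x,y=max(int(p[0])-50,0),max(int(p[1])-50,0)
c=im[y:y+100,x:x+130];cv2.imwrite("pics/w2z.png",cv2.resize(c,(780,600),interpolation=cv2.INTER_CUBIC));print(x,y)
np.save("w2.npy",m,allow_pickle=True)
E
```

```text
time_s: 2.9
ee_pos: [488.9, -189.1, 275.2]
tcp_rot: [3.141, -0.003, 2.871]
ft_force: [-0.9, 0.4, 0.3]
width: 1.002
grasp_force: 0.0
[315.27550835 177.57688713]
265 127
```

View pics/w2z.png

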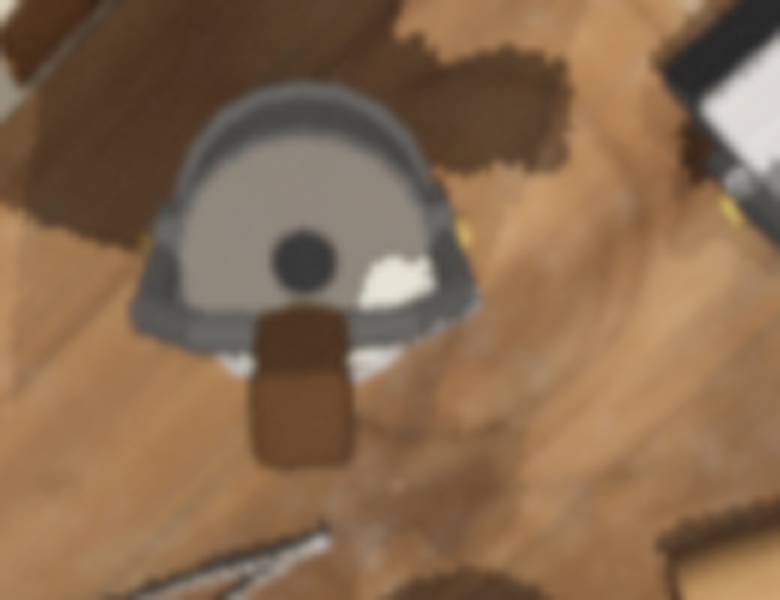

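The close view shows the grip top centred at zoom (303,420), the lugs at (147,240) and (463,230), and the stirrup shoulders at (140,315) and (470,300).

Run:
```python
from h import *
m=np.load("w2.npy",allow_pickle=True).item();np.set_printoptions(precision=1,suppress=True)
z=lambda u,v:(265+u/6-.4,127+v/6-.4)
print("grip",onz(m,z(303,420),152))
for n,a,b,h in [("lug",(147,240),(463,230),25),("shoulder",(140,315),(470,300),80),("gripfront",(250,372),(355,372),152),("arch",(190,328),(420,318),100)]:
    A,B=onz(m,z(*a),h),onz(m,z(*b),h);d=B-A;print(n,A,B,(A+B)/2,np.linalg.norm(d),"ydir deg",np.degrees(np.arctan2(d[1],d[0])))
print(onz(m,z(303,262),50))
```

```text
grip [ 490.8 -191.2  152. ]
lug [ 483.4 -225.    25. ] [ 499.7 -158.    25. ] [ 491.5 -191.5   25. ] 69.01301544436076 ydir deg 76.415379952111
shoulder [ 486.1 -222.1   80. ] [ 499.8 -161.3   80. ] [ 492.9 -191.7   80. ] 62.39157199640591 ydir deg 77.25623944669778
gripfront [ 481.5 -196.7  152. ] [ 485.6 -181.7  152. ] [ 483.6 -189.2  152. ] 15.562259876521427 ydir deg 74.56301362715968
arch [ 485.9 -210.9  100. ] [ 495. -171.  100.] [ 490.5 -190.9  100. ] 40.88644909261999 ydir deg 77.14660352647377
[ 491.4 -191.8   50. ]
```

```bash
python3 -m inch '[[1,-0.0027,-0.0018,0.010,0,0,-0.038],[1,0,0,0.018,0,0,0],[1,0,0,0.018,0,0,0],[1,0,0,0.018,0,0,0],[1,0,0,0.018,0,0,0],[1,0,0,0.018,0,0,0],[1,0,0,0.015,0,0,0],[1,0,0,0.012,0,0,0],[1,0,0,0.008,0,0,0],[1,0,0,0.006,0,0,0],[0.2,0,0,0,0,0,0],[-0.3,0,0,0,0,0,0]]' 60
python3 -m inch '[[-1,0,0,0,0,0,0],[-1,0,0,0,0,0,0],[-1,0,0,0,0,0,0],[-1,0,0,0,0,0,0],[-1,0,0,0,0,0,0],[-1,0,0,0,0,0,0],[-1,0,0,0,0,0,0],[-1,0,0,0,0,0,0]]'
```

```text
time_s: 3.95
ee_pos: [492.2, -192.9, 135.7]
tcp_rot: [-3.142, 0.001, 2.908]
ft_force: [-0.5, 0.2, 0.1]
width: 0.753
grasp_force: 0.0
time_s: 4.62
ee_pos: [492.4, -192.9, 135.8]
tcp_rot: [3.141, 0.001, 2.908]
ft_force: [0.0, 2.6, 5.7]
width: 0.179
grasp_force: 59.7
```

```bash
python3 -m inch '[[-1,0,0,-0.006,0,0,0],[-1,0,0,-0.012,0,0,0],[-1,0,0,-0.018,0,0,0],[-1,0,0,-0.02,0,0,0],[-1,0,0,-0.02,0,0,0],[-1,0,0,-0.02,0,0,0],[-1,0,0,-0.02,0,0,0],[-1,0,0,-0.02,0,0,0],[-1,0,0,-0.02,0,0,0],[-1,0,0,-0.015,0,0,0],[-1,0,0,-0.010,0,0,0],[-1,0,0,-0.004,0,0,0]]' 80
python3 -m inch '[[-1,0.002,0.008,0,0,0,0],[-1,0.004,0.016,0,0,0,0],[-1,0.0062,0.024,0,0,0,0],[-1,0.0062,0.024,0,0,0,0],[-1,0.0062,0.024,0,0,0,0],[-1,0.0062,0.024,0,0,0,0],[-1,0.0062,0.024,0,0,0,0],[-1,0.0062,0.024,0,0,0,0],[-1,0.0062,0.024,0,0,0,0],[-1,0.0062,0.024,0,0,0,0],[-1,0.0045,0.017,0,0,0,0],[-1,0.0022,0.008,0,0,0,0]]'
python3 -m inch '[[-1,0,0,0,0,0,-0.06],[-1,0,0,0,0,0,-0.11],[-1,0,0,0,0,0,-0.11],[-1,0,0,0,0,0,-0.11],[-1,0,0,0,0,0,-0.11],[-1,0,0,0,0,0,-0.11],[-1,0,0,0,0,0,-0.11],[-1,0,0,0,0,0,-0.11],[-1,0,0,0,0,0,-0.11],[-1,0,0,0,0,0,-0.11],[-1,0,0,0,0,0,-0.11],[-1,0,0,0,0,0,-0.11]]'
python3 -m inch '[[-1,0,0,0,0,0,-0.11],[-1,0,0,0,0,0,-0.10],[-1,0,0,0.015,0,0,-0.002],[-1,0,0,0.02,0,0,0],[-1,0,0,0.02,0,0,0],[-1,0,0,0.02,0,0,0],[-1,0,0,0.01,0,0,0],[-1,0,0,0.005,0,0,0],[-1,0,0,0,0,0,0],[-1,0,0,0,0,0,0]]'
python3 - <<'E'
from h import *
import cv2
from workcell import telemetry
o=telemetry.get_obs();print(o["ee_pos"],o["tcp_rot"],o["ft_force"],o["width"])
t=imaging.camera("top")[:,:,::-1];s=imaging.camera("side")[:,:,::-1];w=imaging.camera("wrist")[:,:,::-1]
cv2.imwrite("pics/t3.png",t);cv2.imwrite("pics/s3.png",s)
np.save("w3.npy",imaging.camera_model("wrist"),allow_pickle=True);cv2.imwrite("pics/w3.png",w)
out=np.zeros((600,800,3),np.uint8)
out[:300,:400]=cv2.resize(t[135:225,195:315],(400,300),interpolation=cv2.INTER_CUBIC)
out[:300,400:]=cv2.resize(s[110:215,240:380],(400,300),interpolation=cv2.INTER_CUBIC)
out[300:,:480]=cv2.resize(w,(480,300))
cv2.imwrite("pics/z3.png",out)
E
```

```text
time_s: 5.62
ee_pos: [492.0, -193.2, 321.1]
tcp_rot: [-3.141, 0.0, 2.908]
ft_force: [-1.0, -0.4, -4.5]
width: 0.174
grasp_force: 78.3
time_s: 6.62
ee_pos: [485.8, 58.5, 318.8]
tcp_rot: [3.141, -0.003, 2.91]
ft_force: [0.3, -1.5, -4.6]
width: 0.174
grasp_force: 78.4
time_s: 7.62
ee_pos: [486.5, 55.7, 319.0]
tcp_rot: [3.14, -0.001, -2.1]
ft_force: [-1.0, 0.0, -4.6]
width: 0.177
grasp_force: 78.4
time_s: 8.45
ee_pos: [487.4, 55.9, 230.7]
tcp_rot: [-3.141, 0.0, -1.894]
ft_force: [-0.0, 0.4, -3.9]
width: 0.17
grasp_force: 78.4
[487.37077709  55.87475255 230.69209145] [-3.14135950e+00  9.27780145e-05 -1.89354324e+00] [-1.29404097e-03  4.16911560e-01 -3.92479253e+00] 0.16970254832447232
```

View pics/z3.png

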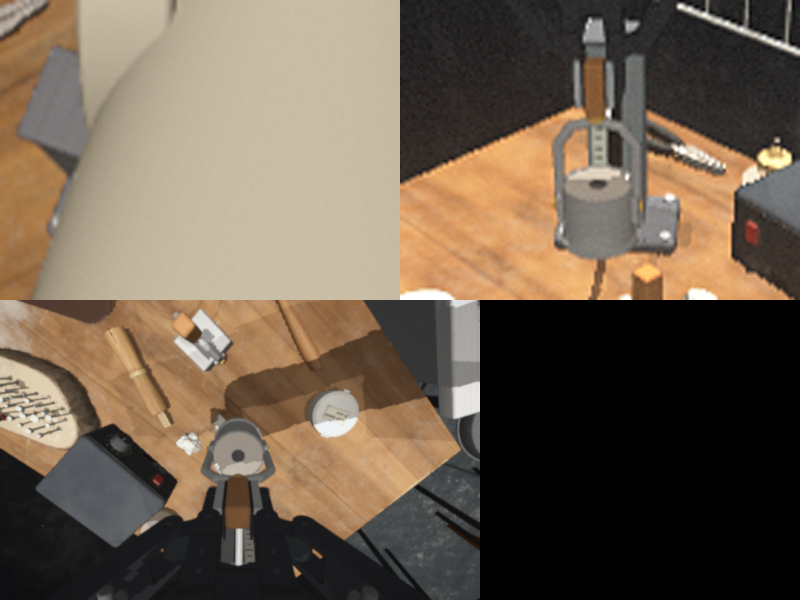

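Flask and hook are lined up: in the side view the stirrup window faces the column, and in the wrist view the column plate sits behind the grip. Next I'll advance over the hook's tip.

```bash
python3 -m inch '[[-1,-0.003,0,0.002,0,0,0],[-1,-0.006,0,0,0,0,0],[-1,-0.008,0,0,0,0,0],[-1,-0.008,0,0,0,0,0],[-1,-0.008,0,0,0,0,0],[-1,-0.008,0,0,0,0,0],[-1,-0.008,0,0,0,0,0],[-1,-0.008,0,0,0,0,0],[-1,-0.007,0,0,0,0,0],[-1,-0.005,0,0,0,0,0],[-1,-0.003,0,0,0,0,0],[-1,0,0,0,0,0,0]]'
python3 -m inch '[[-1,0,0,0,0,0,0],[-1,0,0,0.006,0,0,0],[-1,0,0,0.006,0,0,0],[-1,0,0,0.006,0,0,0],[-1,0,0,0.005,0,0,0],[-1,0,0,0.004,0,0,0],[-1,0,0,0.003,0,0,0],[-1,0,0,0,0,0,0],[-1,0,0,0,0,0,0]]'
python3 - <<'E'
from h import *
import cv2
from workcell import telemetry
f=[]
s=imaging.camera("side")[:,:,::-1];w=imaging.camera("wrist")[:,:,::-1]
cv2.imwrite("pics/s4.png",s)
out=np.zeros((600,800,3),np.uint8)
out[:,:420]=cv2.resize(s[105:205,280:350],(420,600),interpolation=cv2.INTER_CUBIC)
out[:300,420:]=cv2.resize(w[200:400,200:450],(380,300),interpolation=cv2.INTER_CUBIC)
cv2.imwrite("pics/z4.png",out)
print(telemetry.get_obs()["ft_force"])
E
```

```text
time_s: 9.6
ee_pos: [510.2, 124.8, 228.2]
tcp_rot: [3.142, 0.0, -1.893]
ft_force: [-0.2, 1.0, -4.3]
width: 0.171
grasp_force: 78.5
time_s: 10.35
ee_pos: [509.9, 124.2, 198.2]
tcp_rot: [3.141, 0.0, -1.893]
ft_force: [0.8, 1.5, -3.2]
width: 0.171
grasp_force: 78.6
[-0.28322059  0.01630375 -2.62533305]
```

View pics/z4.png

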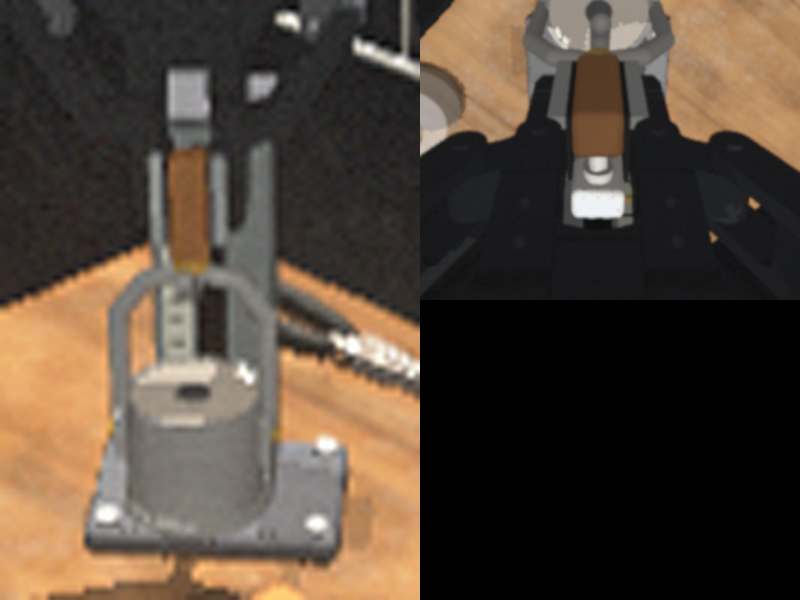

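The wrist view shows the hook running through the stirrup, with its tip at zoom (598,12) and its root at (598,165), and it is centred. I'll lower slowly onto the spring.

```bash
python3 -m inch '[[-1,0,0,0.002,0,0,0],[-1,0,0,0.002,0,0,0],[-1,0,0,0.002,0,0,0],[-1,0,0,0.002,0,0,0],[-1,0,0,0.002,0,0,0],[-1,0,0,0.002,0,0,0],[-1,0,0,0.002,0,0,0],[-1,0,0,0.001,0,0,0],[-1,0,0,0.001,0,0,0],[-1,0,0,0,0,0,0],[-1,0,0,0,0,0,0]]'
for i in 1 2 3 4; do python3 -c "
from h import *;from workcell import telemetry
imaging.camera('side');o=telemetry.get_obs();print(o['ee_pos'],o['ft_force'])"; done
```

```text
time_s: 11.37
ee_pos: [510.2, 124.3, 182.4]
tcp_rot: [-3.141, 0.0, -1.893]
ft_force: [0.6, 0.9, 0.6]
width: 0.175
grasp_force: 78.9
[510.20761197 124.3014408  182.43790973] [ 1.0262251   2.34144472 -0.393556  ]
[510.18260002 124.30397334 182.45397213] [ 1.20184845  0.57289705 -0.84371223]
[510.19005141 124.31727688 182.46578378] [ 1.60592004  1.9631985  -0.24434662]
[510.16372305 124.30799108 182.43326022] [ 1.53404196  0.35552384 -0.87222247]
```

```bash
python3 -m inch '[[-1,0,0,0.001,0,0,0],[-1,0,0,0.001,0,0,0],[-1,0,0,0.001,0,0,0],[-1,0,0,0,0,0,0],[-1,0,0,0,0,0,0],[-1,0,0,0,0,0,0]]'
python3 -c "
from h import *;from workcell import telemetry
import cv2
F=[]
for i in range(10):
    s=imaging.camera('side');F.append(telemetry.get_obs()['ft_force'])
print(np.mean(F,0),np.std(F,0));cv2.imwrite('pics/s5.png',s[:,:,::-1])"
```

```text
time_s: 12.07
ee_pos: [510.2, 124.3, 179.4]
tcp_rot: [-3.141, 0.0, -1.893]
ft_force: [1.9, 1.0, -0.4]
width: 0.175
grasp_force: 79.0
[ 1.49923176  1.63816492 -0.5874786 ] [0.68799583 0.35342473 0.57072481]
```

There is a lateral pull toward the column, so the eye is a little out on the tip's slope. I'll ease it inward.

```bash
python3 -m inch '[[-1,-0.001,0,0,0,0,0],[-1,-0.001,0,0,0,0,0],[-1,-0.001,0,0,0,0,0],[-1,-0.001,0,0,0,0,0],[-1,0,0,0,0,0,0],[-1,0,0,0,0,0,0],[-1,0,0,0,0,0,0]]'
python3 -c "
from h import *;from workcell import telemetry
import cv2
F=[]
for i in range(10):
    s=imaging.camera('side');F.append(telemetry.get_obs()['ft_force'])
print(np.mean(F,0),np.std(F,0),telemetry.get_obs()['ee_pos'])
w=imaging.camera('wrist')
out=np.zeros((600,800,3),np.uint8)
out[:,:420]=cv2.resize(s[105:205,280:350],(420,600),interpolation=cv2.INTER_CUBIC)
out[:300,420:]=cv2.resize(w[200:400,200:450],(380,300),interpolation=cv2.INTER_CUBIC)
cv2.imwrite('pics/z6.png',out[:,:,::-1])"
```

```text
time_s: 13.15
ee_pos: [511.0, 128.3, 179.2]
tcp_rot: [3.141, 0.0, -1.893]
ft_force: [-0.9, 0.8, -1.0]
width: 0.168
grasp_force: 79.0
[-0.8642524   1.75639134 -0.89398806] [0.59164323 0.51999741 0.53121845] [511.13417066 128.16222433 179.22020164]
```

View pics/z6.png

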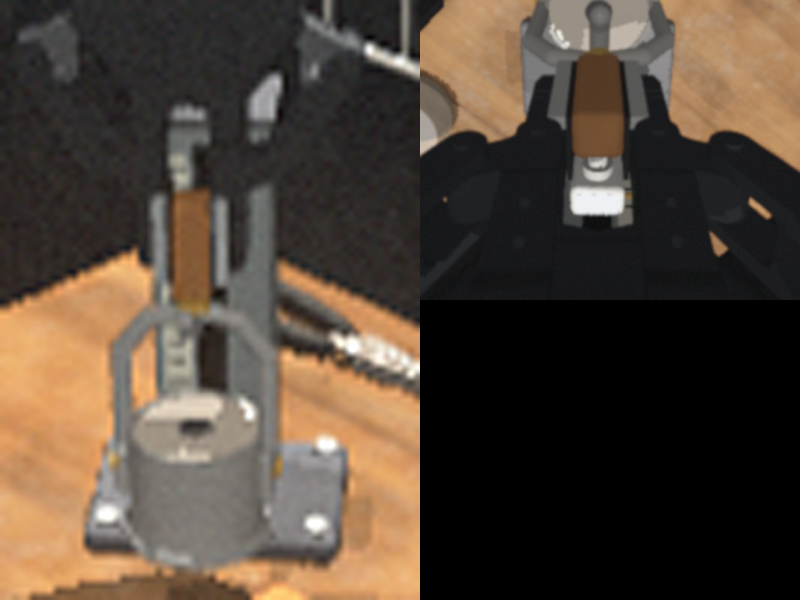

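```bash
python3 -m inch '[[-1,0,0,0.001,0,0,0],[-1,0,0,0.001,0,0,0],[-1,0,0,0.001,0,0,0],[-1,0,0,0.001,0,0,0],[-1,0,0,0,0,0,0],[-1,0,0,0,0,0,0],[-1,0,0,0,0,0,0]]'
python3 -c "
from h import *;from workcell import telemetry
F=[]
for i in range(12):
    s=imaging.camera('side');F.append(telemetry.get_obs()['ft_force'])
print(np.mean(F,0),np.std(F,0),telemetry.get_obs()['ee_pos'])"
```

```text
time_s: 14.28
ee_pos: [511.2, 128.1, 175.3]
tcp_rot: [3.141, 0.0, -1.893]
ft_force: [-2.3, 3.6, 0.7]
width: 0.171
grasp_force: 79.0
[-1.96627197  3.37817075 -0.46821653] [0.49069258 0.57333239 0.4860056 ] [511.25993872 128.10348643 175.30003057]
```

```bash
python3 -c "
from h import *;from workcell import telemetry
import cv2
F=[];M=[]
for i in range(12):
    w=imaging.camera('wrist');o=telemetry.get_obs();F.append(o['ft_force']);M.append(o['moment'])
s=imaging.camera('side')
print(np.mean(F,0),np.mean(M,0),np.std(M,0),o['joints'],o['time_s'])
out=np.zeros((600,800,3),np.uint8)
out[:,:300]=cv2.resize(s[105:205,290:340],(300,600),interpolation=cv2.INTER_CUBIC)
out[:400,300:]=cv2.resize(w[200:360,220:420],(500,400),interpolation=cv2.INTER_CUBIC)
cv2.imwrite('pics/z7.png',out[:,:,::-1])"
```

```text
[-1.96928264  3.49432266 -0.25790557] [ 0.81317931  0.46952431 -0.02756495] [0.03996285 0.03682322 0.01857588] [ 9.29460320e-02  2.56114883e-01 -2.18741216e-01  1.09588631e+00
  1.22966412e-04 -1.15522010e+00] 15.4833
```

View pics/z7.png

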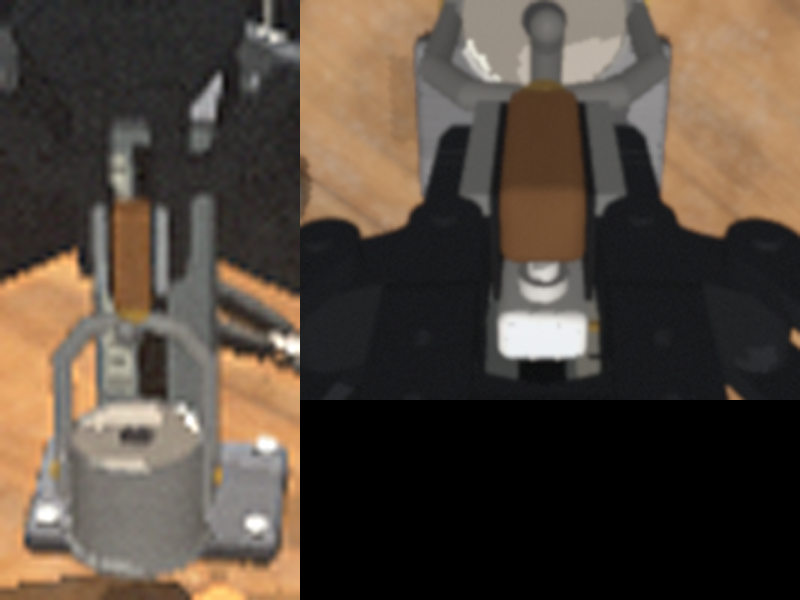

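The hook is centred in the window. The lateral load is stored friction at the hook: the moment-to-force ratio puts the lever at the eye. I'll relieve it by moving with the force.

```bash
cat > m.py <<'E'
from h import *;from workcell import telemetry
F=[]
for i in range(8):
    s=imaging.camera('side');o=telemetry.get_obs();F.append(o['ft_force'])
print(np.mean(F,0).round(2),o['ee_pos'].round(2),o['time_s'])
E
python3 -m inch '[[-1,-0.0007,0.0007,0,0,0,0],[-1,0,0,0,0,0,0],[-1,0,0,0,0,0,0]]'; python3 m.py
```

```text
time_s: 15.78
ee_pos: [511.2, 128.5, 175.4]
tcp_rot: [-3.141, -0.001, -1.894]
ft_force: [-0.1, 1.8, -0.7]
width: 0.175
grasp_force: 79.0
[-0.35  0.18 -0.15] [511.15 128.74 175.39] 16.1833
```

```bash
python3 -m inch '[[-1,0,0,0,0,0,0],[-1,0,0,0,0,0,0],[-1,0,0,0,0,0,0],[-1,0,0,0,0,0,0],[-1,0,0,0,0,0,0],[-1,0,0,0,0,0,0],[-1,0,0,0,0,0,0],[-1,0,0,0,0,0,0]]' 20
python3 m.py
python3 -m inch '[[-0.55,0,0,0,0,0,0],[-0.45,0,0,0,0,0,0],[-0.3,0,0,0,0,0,0],[-0.1,0,0,0,0,0,0],[0.1,0,0,0,0,0,0],[0.3,0,0,0,0,0,0],[0.5,0,0,0,0,0,0],[0.5,0,0,0,0,0,0],[0.5,0,0,0,0,0,0]]'; python3 m.py
```

```text
time_s: 16.85
ee_pos: [511.0, 128.9, 175.3]
tcp_rot: [-3.141, 0.0, -1.893]
ft_force: [0.1, -1.1, -0.3]
width: 0.171
grasp_force: 79.1
[ 1.2  -0.63 -0.53] [511.   128.93 175.33] 17.25
time_s: 18.0
ee_pos: [510.9, 128.9, 175.3]
tcp_rot: [-3.142, 0.0, -1.893]
ft_force: [1.1, 0.5, -0.2]
width: 0.754
grasp_force: 0.0
[-0.12  0.18 -0.07] [510.88 128.91 175.3 ] 18.4
```

```bash
python3 -m inch '[[0.5,0,0,-0.005,0,0,0],[0.5,0,0,-0.01,0,0,0],[0.5,0,0,-0.012,0,0,0],[0.5,0,0,-0.015,0,0,0],[0.5,0,0,-0.015,0,0,0],[0.5,0,0,-0.015,0,0,0],[0.5,0,0,-0.015,0,0,0],[0.5,0,0,-0.015,0,0,0],[0.5,0,0,-0.015,0,0,0],[0.5,0,0,-0.015,0,0,0],[0.5,0,0,-0.01,0,0,0],[0.5,0,0,-0.005,0,0,0]]'
python3 -c "
from h import *;import cv2
a=imaging.camera('side');
for i in range(8): b=imaging.camera('side')
m=lambda s:cv2.resize(s[90:210,280:360],(400,600),interpolation=cv2.INTER_CUBIC)
cv2.imwrite('pics/z8.png',np.hstack([m(a),m(b)])[:,:,::-1])"
```

```text
time_s: 19.4
ee_pos: [511.4, 129.0, 324.6]
tcp_rot: [-3.139, 0.001, -1.893]
ft_force: [0.8, -0.7, 0.3]
width: 0.751
grasp_force: 0.0
```

View pics/z8.png

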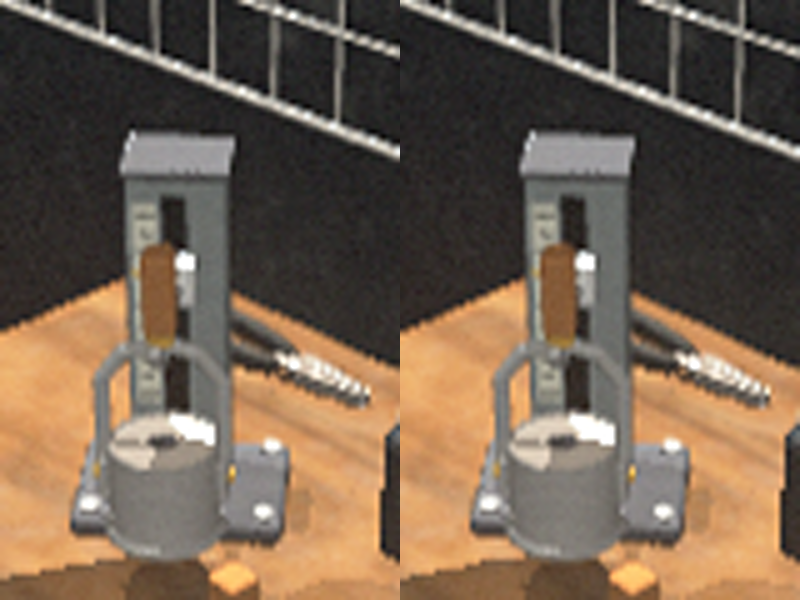

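The flask hangs on the hook, with its grip at zoom (158,295), and the two frames match, so it is still. After a short settle I'll hand in.

```bash
python3 -m inch '[[0.5,0,0,0,0,0,0],[0.5,0,0,0,0,0,0],[0.5,0,0,0,0,0,0],[0.5,0,0,0,0,0,0],[0.5,0,0,0,0,0,0],[0.5,0,0,0,0,0,0],[0.5,0,0,0,0,0,0],[0.5,0,0,0,0,0,0],[0.5,0,0,0,0,0,0],[0.5,0,0,0,0,0,0],[0.5,0,0,0,0,0,0],[0.5,0,0,0,0,0,0]]'
python3 -c "
from h import *;from workcell import r
f=[imaging.camera('side')[110:205,285:345].astype(float) for i in range(9)]
print([np.abs(x-f[0]).mean().round(2) for x in f])
print(r.hand_in())"
```

```text
time_s: 20.85
ee_pos: [510.9, 128.9, 322.3]
tcp_rot: [-3.142, 0.0, -1.893]
ft_force: [-0.5, 0.4, -0.0]
width: 0.755
grasp_force: 0.0
[np.float64(0.0), np.float64(2.63), np.float64(2.6), np.float64(2.62), np.float64(2.61), np.float64(2.61), np.float64(2.63), np.float64(2.65), np.float64(2.61)]
the job is handed in; nothing more can be done
None
```

The flask hangs still on the scale hook with the gripper drawn clear, the mould was not touched, and the job was handed in at about 21 s; I judged hook travel from the lowering distance (roughly 25–30 mm, under the 55 mm limit) rather than reading it directly.

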